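# Lay the relief pieces on their matching pads

### The job

The four bare aluminium pieces of a wall relief are lying about on the studio bench, mounting block up. Carry each one to the dark rubber pad cut to its own shape and size and set it down there, without dropping it, flat, mounting block still up, centred with an even rubber border all round; the leaf and the teardrop lie along their pads, the teardrop pointing the same way as its pad.

Things in the scene. Friction and masses are not known exactly. Their poses are not given: they have to be found in the camera images.
- big_piece: Large disc of bare aluminium, 96 mm across, plate 5 mm thick. Square mounting block, 25 x 25 mm, 40 mm tall (5 to 45 mm above the underside; sides along x and y), stands up at the origin: grip it. Loose, 80-200 g. Origin: block's axis at the plate's underside.
- small_piece: Small disc of bare aluminium, 60 mm across, plate 5 mm thick. Square mounting block, 25 x 25 mm, 40 mm tall (5 to 45 mm above the underside; sides along x and y), stands up at the origin: grip it. Loose, 80-200 g. Origin: block's axis at the plate's underside.
- leaf_piece: Leaf of bare aluminium, pointed at both ends and alike both ways round, 116 mm long (its x) and 56 mm wide (its y), plate 5 mm thick. Square mounting block, 25 x 25 mm, 40 mm tall (5 to 45 mm above the underside; sides along x and y), stands up at the origin: grip it. Loose, 80-200 g. Origin: block's axis at the plate's underside.
- drop_piece: Teardrop of bare aluminium, 112 mm long and 72 mm wide, plate 5 mm thick; round end (radius 36 mm, centred 12 mm behind the origin) towards its -x, pointed tip 64 mm from the origin towards its +x. Square mounting block, 25 x 25 mm, 40 mm tall (5 to 45 mm above the underside; sides along x and y), stands up at the origin: grip it. Loose, 80-200 g. Origin: block's axis at the plate's underside.
- big_pad: Dark rubber pad, 6 mm thick, fixed to the bench, a disc 112 mm across: the large disc's place. Origin on the bench under the pad's centre; its upper face is at z = 6 mm. The piece should lie on it with both centres in line.
- small_pad: Dark rubber pad, 6 mm thick, fixed to the bench, a disc 76 mm across: the small disc's place. Origin on the bench under the pad's centre; its upper face is at z = 6 mm. The piece should lie on it with both centres in line.
- leaf_pad: Dark rubber pad, 6 mm thick, fixed to the bench, a leaf 132 mm long (its x) and 72 mm wide: the leaf's place, either way round. Origin on the bench under the pad's centre; its upper face is at z = 6 mm. The piece should lie on it with origins in line and the long axes (x) parallel.
- drop_pad: Dark rubber pad, 6 mm thick, fixed to the bench, a teardrop 132 mm long and 88 mm wide, tip towards its +x (76 mm from the origin), round end (radius 44 mm, centred 12 mm behind the origin) towards its -x: the teardrop's place. Origin on the bench under the pad's axis of symmetry; upper face is at z = 6 mm. The piece should lie on it with origins in line and x axes the same way.
- piece_tip (a point): The pointed tip of the aluminium teardrop, at its underside, 64 mm along the piece's +x.
- pad_tip (a point): Where the teardrop piece's tip belongs on the teardrop pad: on the pad's upper face, 64 mm along the pad's +x (12 mm inside the pad's own tip).
Mind the look-alikes: they are no part of the job. What is shaped like the small_piece but blue or purple is not meant. What is shaped like the drop_piece but red is not meant.

How it is judged:
At the end, for the whole second after the job is handed in: Each piece at rest, flat, block up (tilt under 0.08 rad), on the pad of its own shape and size: origins within 10 mm horizontally, underside 3 to 9 mm above the bench; leaf's long axis within 0.22 rad of its pad's; teardrop's tip within 17 mm of its point on the pad (horizontal distance between big_piece and big_pad below 0.01 m and z of big_piece in the frame of big_pad between 0.003 and 0.009 m and angle between each of big_piece, small_piece, leaf_piece, drop_piece's own z axis and vertical below 0.08 rad and linear speed of each of big_piece, small_piece, leaf_piece, drop_piece below 0.02 m/s and angular speed of each of big_piece, small_piece, leaf_piece, drop_piece below 0.15 rad/s and horizontal distance between small_piece and small_pad below 0.01 m and z of small_piece in the frame of small_pad between 0.003 and 0.009 m and horizontal distance between leaf_piece and leaf_pad below 0.01 m and z of leaf_piece in the frame of leaf_pad between 0.003 and 0.009 m and horizontal distance between drop_piece and drop_pad below 0.01 m and z of drop_piece in the frame of drop_pad between 0.003 and 0.009 m and angle between the x axis of leaf_piece and the x axis of leaf_pad, either way round below 0.22 rad and horizontal distance between piece_tip and pad_tip below 0.017 m); the robot touches nothing.
It fails at once if the large disc is dropped or thrown down (faster than 0.7 m/s within 30 mm of the table) (height (world z) of big_piece below 0.03 m and linear speed of big_piece above 0.7 m/s).
It fails at once if the small disc is dropped or thrown down (faster than 0.7 m/s within 30 mm of the table) (height (world z) of small_piece below 0.03 m and linear speed of small_piece above 0.7 m/s).
It fails at once if the leaf is dropped or thrown down (faster than 0.7 m/s within 30 mm of the table) (height (world z) of leaf_piece below 0.03 m and linear speed of leaf_piece above 0.7 m/s).
It fails at once if the teardrop is dropped or thrown down (faster than 0.7 m/s within 30 mm of the table) (height (world z) of drop_piece below 0.03 m and linear speed of drop_piece above 0.7 m/s).
It also fails if it takes over 90 s, if anything falls off the work surface, if the arm or the gripper's body presses on something with over 40 N, if the wrist force passes 120 N, or if a joint passes its speed limit or range.

### The arm

A 6-joint arm with a two-finger parallel gripper is mounted at the origin on the work surface. World frame = base frame: x ahead of the robot, y to its left, z up, the work surface at z = 0. Lengths are in m, angles in rad, forces in N, time in s.
With the tool pointing down it reaches from about 0.25 to 0.775 m from the base axis. Payload 4 kg.
Tool frame: the origin (TCP) lies on the centre line of the jaws, within the pads' length; the fingertips stand 22 mm ahead of it and the grasp point (between the pads) lies 3 mm ahead of it; z points along the fingers, y is the line along which they close (so a half turn about z gives the same grasp; the last joint's range is limited). The gripper opens to 85 mm and grips with 20 to 120 N. Pads are 22 mm wide; open, the fingers measure 114 mm over their backs; the gripper's body (76 mm by 85 mm) begins 54 mm behind the grasp point. The pads swing forward as they close: fully open they stand 13 mm farther back than shut.
Start: joints at [1.007, 0.087, 1.371, -0, 1.684, -0.103], TCP at [0.245, 0.493, 0.253] pointing down, gripper open.
Joint ranges: [-3.1, 3.1], [-0.76, 2.03], [0.27, 2.55], [-1.08, 4.22], [0.17, 2.65], [-2.57, 2.57]. Speed limits (rad/s): [2.79, 2.79, 3.14, 3.14, 3.14, 3.14].

### API

Orientations are given as a unit quaternion [x, y, z, w].
In Python, from station import manip gives the robot as it stands.
- The arm moves only by the tool drive_tool, never from a script. Its argument "targets" is a list of rows, each an object with "grip": the opening, from 0 (shut) to 1 (fully open); "dp": the shift along the world's x, y, z in cm, a list of three; "delta_rot": the turn, a rotation vector about the world's x, y, z in degrees, a list of three. In form: [{"grip": grip, "dp": [x, y, z], "delta_rot": [wx, wy, wz]}, ...]. A call has exactly 8 rows; each row shifts and turns the commanded pose from where the row before left it; what a row does not reach is not made up. A row lasts 1/12 s, in which the tool goes at most 41.7 mm and 7.16 degrees, less where a joint would pass 70% of its speed; a pose out of reach is approached as far as the arm can. A call with a gripper value outside its range is refused whole. The fingers move at their own pace and stop on an object; "grip_force" is the grip in N (left out, the last holds). Time passes only in rows, so rows that do not move let the fingers close, or fill a call up. It gives the time, the measured TCP pose, the force, the opening and the grip force at its end, in the units of the state.
- manip.state(): the state, without advancing time (a new reading comes with each control period).
- manip.get_image(name): name is "side" or "top"; returns the picture (420x560x3 uint8, red, green, blue); there is no depth.
- manip.calibration(name): a dict with "intrinsics" (3x3 intrinsics, pixels), "D" ([k1, k2, p1, p2, k3] as OpenCV has them; the pictures are not rectified), "view" (4x4, takes a point from world to camera coordinates). Camera axes: x right, y down, z forward; pixel columns grow to the right and rows downward; lengths in m; the calibration is good to about 2 mm. A picture is of the moment at which its call begins. calibration takes no time and is no camera call.
- manip.hand_in(): hands the job in; it is judged then, once.
The state is a dict: "time": time; "joints": joint angles; "qvel": joint speeds; "joint_torque": joint torques, N m; "eef_pos": TCP position; "tool_rot": TCP orientation; "force": force on the tool from outside, world axes, zero at the start; "moment": the same for the moment, N m; "finger_gap": finger opening in m; "grasp_force": force on a finger pad.
Only numpy, scipy, OpenCV 4.12 (cv2) and the standard library are available. Lean on these libraries where they do the work, as an engineer would, in place of code of your own. Each camera call takes 0.05 s, during which the arm holds its last target. There are 200 camera calls.

## Working session

There is one attempt and no reset: what is moved stays moved. The work goes in short steps, Python scripts to look and compute and a tool call to move; the robot and the scene stay as the last step left them, time stands still between calls to the robot, and variables do not carry over. Pictures are saved under pics/ and viewed, at most 14 in all, crops included, and the job is handed in when it is done.

Besides the shell and the picture viewer there is one more tool, called after "Call:" by a JSON object that holds its "name" and its "arguments", one argument or row to a line. drive_tool: Moves the arm, as the interface text tells. Its arguments: {"type":"object","properties":{"targets":{"type":"array","items":{"type":"object","properties":{"grip":{"type":"number"},"dp":{"type":"array","items":{"type":"number"}},"delta_rot":{"type":"array","items":{"type":"number"}}}}},"grip_force":{"type":"number"}},"required":["targets"]}

```bash
mkdir -p pics; python3 - <<'E'
from station import manip
import cv2,numpy as np
for n in("top","side"):
    im=manip.get_image(n); cv2.imwrite(f"pics/{n}0.png",im[:,:,::-1])
    c=manip.calibration(n); print(n,c["intrinsics"],c["D"],np.round(c["view"],4).tolist())
s=manip.state();print(s)
E
```

```text
top [[467.69622344   0.         276.62471721]
 [  0.         467.69622344 215.96400149]
 [  0.           0.           1.        ]] [0.05052363 0.         0.         0.         0.        ] [[-0.0138, -0.9998, -0.0147, 0.0475], [-0.9903, 0.0157, -0.1383, 0.5784], [0.1385, 0.0127, -0.9903, 1.1102], [0.0, 0.0, 0.0, 1.0]]
side [[504.98528529   0.         275.53685422]
 [  0.         504.98528529 210.304652  ]
 [  0.           0.           1.        ]] [-0.04710256  0.          0.          0.          0.        ] [[0.8767, -0.4811, 0.0053, -0.5076], [-0.2955, -0.5471, -0.7832, 0.2238], [0.3797, 0.685, -0.6218, 1.2375], [0.0, 0.0, 0.0, 1.0]]
{'time': 0.1, 'joints': array([ 1.00693437e+00,  8.79111065e-02,  1.37210253e+00,  3.05798827e-05,
        1.68360125e+00, -1.03078510e-01]), 'qvel': array([ 0.00055554, -0.00173491, -0.0045694 ,  0.00233192, -0.00046832,
        0.00164393]), 'joint_torque': array([ 2.31101709e-03, -3.53013468e+01, -3.14220250e+01, -1.26124069e-04,
        7.90179736e-03, -3.86802398e-06]), 'eef_pos': array([0.24432851, 0.49230593, 0.25224002]), 'tool_rot': array([ 2.28357138e-01,  9.73576907e-01, -9.50443254e-04, -3.45320401e-04]), 'force': array([ 0.36454917, -0.04420953,  0.71689197]), 'moment': array([-0.04871222, -0.01601563, -0.00030349]), 'grasp_force': 0.0, 'finger_gap': 0.08558253600062812}
```

View pics/top0.png

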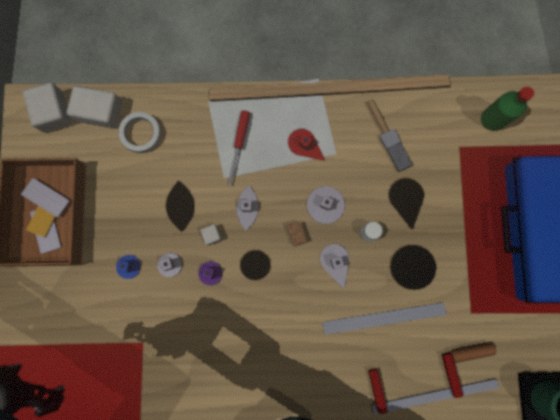

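View pics/side0.png

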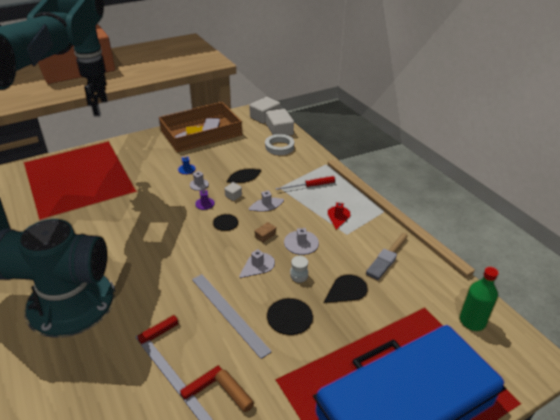

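The candidates, by top-view pixel:
- **Small disc:** blue (128,267), aluminium (169,265), purple (210,273). I choose (169,265).
- **Teardrop:** red (307,143), aluminium (336,263). I choose (336,263).
- **Big disc:** (326,204).
- **Leaf:** (248,207).
- **Pads:** leaf (180,206), small (255,264), big (413,267), drop (407,202).
- **Other objects nearby:** cubes (211,233) and (298,233), cylinder (374,231).

```bash
cat > h.py <<'E'
from station import manip
import cv2,numpy as np
def cal(n):
    c=manip.calibration(n); return np.array(c["intrinsics"]),np.array(c["D"]),np.array(c["view"])
def ray(n,px,z):
    K,D,V=cal(n); u=cv2.undistortPoints(np.float64(px).reshape(-1,1,2),K,D).reshape(-1,2)
    R,t=V[:3,:3],V[:3,3]; d=np.c_[u,np.ones(len(u))]@R; o=-R.T@t
    return (o+d*((z-o[2])/d[:,2])[:,None])[:,:2]
def proj(n,P):
    K,D,V=cal(n); r,_=cv2.Rodrigues(V[:3,:3])
    return cv2.projectPoints(np.float64(P).reshape(-1,1,3),r,V[:3,3],K,D)[0].reshape(-1,2)
def blob(mask,px):
    cs,_=cv2.findContours(mask,cv2.RETR_EXTERNAL,cv2.CHAIN_APPROX_NONE)
    return min(cs,key=lambda c:-cv2.pointPolygonTest(c,px,True))
def masks(im):
    hsv=cv2.cvtColor(im,cv2.COLOR_RGB2HSV); 
    al=((hsv[...,1]<60)&(hsv[...,2]>75)).astype(np.uint8)*255
    dk=(hsv[...,2]<45).astype(np.uint8)*255
    return al,dk
def shape(c,z,n="top"):
    """contour -> world outline: centroid, long-axis angle towards the pointier end, length, width, mid of extents"""
    p=ray(n,c.reshape(-1,2),z)
    q=(p*1e5).astype(np.int32).reshape(-1,1,2); h=cv2.convexHull(q)
    m=cv2.moments(h); ce=np.array([m["m10"],m["m01"]])/m["m00"]
    a=.5*np.arctan2(2*m["mu11"],m["mu20"]-m["mu02"]); x=np.array([np.cos(a),np.sin(a)])
    e=(h.reshape(-1,2)-ce)@x
    if -e.min()>e.max(): x=-x; e=-e
    y=np.array([-x[1],x[0]]); f=(h.reshape(-1,2)-ce)@y
    return dict(c=ce/1e5,ang=np.degrees(np.arctan2(x[1],x[0])),ext=np.array([e.min(),e.max(),f.min(),f.max()])/1e5,area=m["m00"]/1e10)
E
python3 - <<'E'
from h import *
np.set_printoptions(precision=4,suppress=True)
im=cv2.imread("pics/top0.png")[:,:,::-1].copy()
al,dk=masks(im); vis=im.copy()
for nm,m,px,z in [("big",al,(326,212),.005),("small",al,(169,272),.005),("leaf",al,(248,219),.005),("drop",al,(336,272),.005),
  ("bigp",dk,(413,267),.006),("smallp",dk,(255,264),.006),("leafp",dk,(180,206),.006),("dropp",dk,(407,198),.006)]:
    c=blob(m,px); s=shape(c,z); print(nm,s["c"],round(s["ang"],1),s["ext"],round(s["area"],5)); cv2.drawContours(vis,[c],-1,(0,255,0),1)
cv2.imwrite("pics/crop0.png",cv2.resize(np.vstack([im[170:300,110:310],vis[170:300,110:310]])[:,:,::-1],None,fx=2.3,fy=2.3,interpolation=2) if 0 else
 cv2.resize(np.hstack([im[175:295,150:360]])[:,:,::-1],None,fx=3.8,fy=3.8,interpolation=2))
cv2.imwrite("pics/vis0.png",cv2.resize(vis[165:300,110:445][:,:,::-1],None,fx=2.3,fy=2.3,interpolation=0))
E
```

```text
big [ 0.6113 -0.0844] -15.0 [-0.0492  0.0496 -0.0494  0.0494] 0.00751
small [0.4656 0.3103] -163.5 [-0.0309  0.0312 -0.0307  0.0284] 0.00297
leaf [0.6076 0.1146] 176.6 [-0.0578  0.0584 -0.0282  0.0288] 0.00462
drop [ 0.4652 -0.1054] -164.7 [-0.0478  0.0643 -0.0378  0.0372] 0.00556
bigp [ 0.4516 -0.2961] 99.1 [-0.0534  0.0534 -0.0527  0.0524] 0.00875
smallp [0.4617 0.0953] -80.7 [-0.0343  0.0343 -0.0333  0.0335] 0.00353
leafp [0.6142 0.2853] -175.3 [-0.0592  0.0599 -0.0328  0.0319] 0.00524
dropp [ 0.6222 -0.2901] -174.0 [-0.0519  0.0719 -0.0404  0.0411] 0.00641
```

View pics/crop0.png

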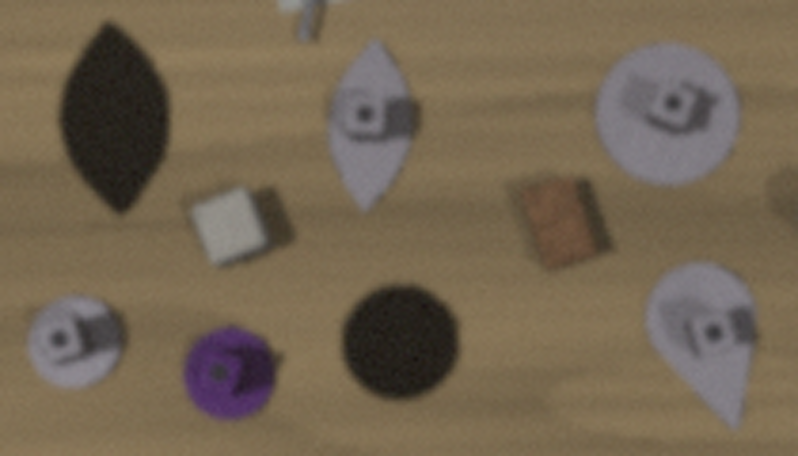

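View pics/vis0.png

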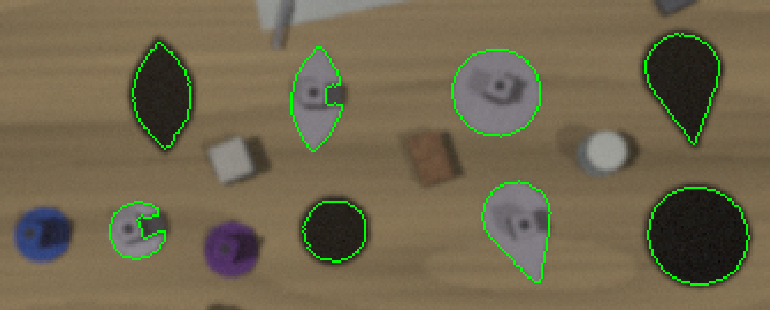

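The crop shows the bare pieces: small disc (169,265), leaf (248,207), big disc (326,204), teardrop (336,263). Each has a block with a dark hole in its top. Measured sizes match the given ones, and the dark mask is slightly tight. Next I measure block yaw and centre.

```bash
python3 - <<'E'
from h import *
np.set_printoptions(precision=4,suppress=True)
im=cv2.imread("pics/top0.png")[:,:,::-1].copy(); g=cv2.cvtColor(im,cv2.COLOR_RGB2GRAY)
al,_=masks(im); dk=(g<62).astype(np.uint8)*255
for nm,px in [("bigp",(413,267)),("smallp",(255,264)),("leafp",(180,206)),("dropp",(407,198))]:
    s=shape(blob(dk,px),.006); print(nm,s["c"],round(s["ang"],1),s["ext"])
p=ray("top",blob(al,(169,272)).reshape(-1,2),.005); c,r=cv2.minEnclosingCircle((p*1e3).astype(np.float32)); print("small circ",c,r)
tiles=[]
for nm,o,hole in [("big",(.6113,-.0844),(327,202)),("small",(.4656,.3103),(165.5,264)),("leaf",(.6076,.1146),(246,205)),("drop",(.4652,-.1054),(338,262))]:
    pr=proj("top",[[*o,.045]])[0]
    x,y=np.round(hole).astype(int); w=255-g[y-4:y+5,x-4:x+5].astype(float); 
    yy,xx=np.mgrid[-4:5,-4:5]; w[xx**2+yy**2>7]=0; w=np.where(w>0,np.clip(w-np.median(w[w>0]),0,None),0)
    hp=np.array([x+(w*xx).sum()/w.sum(),y+(w*yy).sum()/w.sum()])
    print(nm,"pred",pr,"hole",hp,"world",ray("top",[hp],.045)[0])
    x,y=np.round(pr).astype(int); t=g[y-14:y+15,x-14:x+15].astype(float)
    t=np.clip((t-40)/(190-40)*255,0,255).astype(np.uint8); tiles.append(cv2.resize(t,(295,295),interpolation=cv2.INTER_CUBIC))
cv2.imwrite("pics/bl.png",np.vstack([np.hstack(tiles[:2]),np.hstack(tiles[2:])]))
E
```

```text
bigp [ 0.4519 -0.2956] -80.9 [-0.0555  0.0557 -0.054   0.0547]
smallp [0.4618 0.0951] -86.4 [-0.0356  0.036  -0.0358  0.035 ]
leafp [0.6141 0.2853] -175.3 [-0.0622  0.0626 -0.0353  0.0346]
dropp [ 0.6219 -0.2899] -174.2 [-0.0547  0.0745 -0.0435  0.0433]
small circ (465.843994140625, 309.8180847167969) 32.020389556884766
big pred [326.6035 201.8987] hole [326.7453 201.6226] world [ 0.612  -0.0848]
small pred [164.9475 263.9468] hole [165.0925 263.815 ] world [0.4659 0.31  ]
leaf pred [245.6693 204.6898] hole [245.6556 204.6222] world [0.6078 0.1146]
drop pred [337.0963 261.5243] hole [337.45   262.0667] world [ 0.4639 -0.1062]
```

View pics/bl.png

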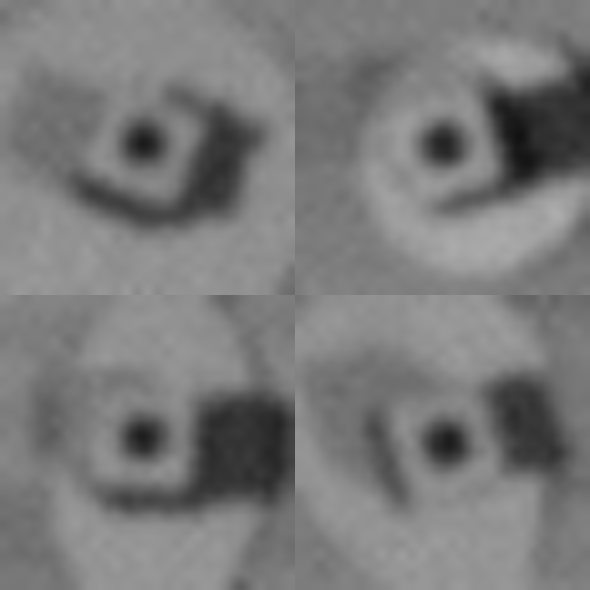

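The tiles show each hole within 1 mm of the plate centre. Block yaws (mod 90) are about -23° (big), +15° (small), -3° (leaf) and +15° (drop). Positions agree, so I start with the small disc.

Call:
{"name": "drive_tool", "arguments": {
  "targets": [
    {"grip": 0.7,"dp": [2,-1.7,-0.8],"delta_rot": [0,0,-6]},
    {"grip": 0.7,"dp": [2,-1.7,-0.8],"delta_rot": [0,0,-6]},
    {"grip": 0.7,"dp": [2,-1.7,-0.8],"delta_rot": [0,0,-6]},
    {"grip": 0.7,"dp": [2,-1.7,-0.8],"delta_rot": [0,0,-6]},
    {"grip": 0.7,"dp": [2,-1.7,-0.8],"delta_rot": [0,0,-6]},
    {"grip": 0.7,"dp": [2,-1.7,-0.8],"delta_rot": [0,0,-6]},
    {"grip": 0.7,"dp": [2,-1.7,-0.8],"delta_rot": [0,0,-6]},
    {"grip": 0.7,"dp": [2,-1.7,-0.8],"delta_rot": [0,0,-6]}
  ],
  "grip_force": 50
}}

```text
time: 0.77
eef_pos: [0.4051, 0.3555, 0.1883]
tool_rot: [0.607, 0.795, -0.001, -0.0]
force: [0.4, 0.2, 0.4]
finger_gap: 0.06
grasp_force: 0.0
```

Call:
{"name": "drive_tool", "arguments": {
  "targets": [
    {"grip": 0.65,"dp": [1,-0.75,-1.4],"delta_rot": [0,0,0]},
    {"grip": 0.65,"dp": [1,-0.75,-1.4],"delta_rot": [0,0,0]},
    {"grip": 0.65,"dp": [1,-0.75,-1.4],"delta_rot": [0,0,0]},
    {"grip": 0.65,"dp": [1,-0.75,-1.4],"delta_rot": [0,0,0]},
    {"grip": 0.65,"dp": [1,-0.75,-1.4],"delta_rot": [0,0,0]},
    {"grip": 0.65,"dp": [1.1,-0.75,-1.4],"delta_rot": [0,0,0]},
    {"grip": 0.65,"dp": [0,0,0],"delta_rot": [0,0,0]},
    {"grip": 0.65,"dp": [0,0,0],"delta_rot": [0,0,0]}
  ]
}}

```text
time: 1.43
eef_pos: [0.4648, 0.311, 0.1039]
tool_rot: [0.605, 0.796, -0.002, -0.001]
force: [0.2, -0.4, -0.5]
finger_gap: 0.0559
grasp_force: 0.0
```

Call:
{"name": "drive_tool", "arguments": {
  "targets": [
    {"grip": 0.65,"dp": [0,-0.2,-1.4],"delta_rot": [0,0,0]},
    {"grip": 0.65,"dp": [0,0,-1.4],"delta_rot": [0,0,0]},
    {"grip": 0.65,"dp": [0,0,-1.4],"delta_rot": [0,0,0]},
    {"grip": 0.65,"dp": [0,0,-1.4],"delta_rot": [0,0,0]},
    {"grip": 0.65,"dp": [0,0,-1.4],"delta_rot": [0,0,0]},
    {"grip": 0.65,"dp": [0,0,0],"delta_rot": [0,0,0]},
    {"grip": 0.0,"dp": [0,0,0],"delta_rot": [0,0,0]},
    {"grip": 0.0,"dp": [0,0,0],"delta_rot": [0,0,0]}
  ]
}}

```text
time: 2.1
eef_pos: [0.466, 0.3105, 0.0369]
tool_rot: [0.604, 0.797, 0.001, 0.0]
force: [-0.0, 0.3, -0.3]
finger_gap: 0.0323
grasp_force: 0.0
```

Call:
{"name": "drive_tool", "arguments": {
  "targets": [
    {"grip": 0.0,"dp": [0,0,0],"delta_rot": [0,0,0]},
    {"grip": 0.0,"dp": [0,0,0],"delta_rot": [0,0,0]},
    {"grip": 0.0,"dp": [0,0,0],"delta_rot": [0,0,0]},
    {"grip": 0.0,"dp": [0,0,0],"delta_rot": [0,0,0]},
    {"grip": 0.0,"dp": [0,0,1],"delta_rot": [0,0,0]},
    {"grip": 0.0,"dp": [0,0,1],"delta_rot": [0,0,0]},
    {"grip": 0.0,"dp": [0,0,2],"delta_rot": [0,0,0]},
    {"grip": 0.0,"dp": [0,0,2],"delta_rot": [0,0,0]}
  ]
}}

```text
time: 2.77
eef_pos: [0.4647, 0.3091, 0.0954]
tool_rot: [0.605, 0.796, -0.001, -0.0]
force: [0.1, 0.7, -0.8]
finger_gap: 0.0244
grasp_force: 49.1
```

Call:
{"name": "drive_tool", "arguments": {
  "targets": [
    {"grip": 0.0,"dp": [0,-1.5,1],"delta_rot": [0,0,0]},
    {"grip": 0.0,"dp": [0,-3,1],"delta_rot": [0,0,0]},
    {"grip": 0.0,"dp": [0,-3.5,0],"delta_rot": [0,0,0]},
    {"grip": 0.0,"dp": [-0.4,-3.5,0],"delta_rot": [0,0,0]},
    {"grip": 0.0,"dp": [0,-3.5,0],"delta_rot": [0,0,0]},
    {"grip": 0.0,"dp": [0,-3,0],"delta_rot": [0,0,0]},
    {"grip": 0.0,"dp": [0,-2,-1],"delta_rot": [0,0,0]},
    {"grip": 0.0,"dp": [0,-1.5,-1],"delta_rot": [0,0,0]}
  ]
}}

```text
time: 3.43
eef_pos: [0.462, 0.0925, 0.0965]
tool_rot: [0.605, 0.796, 0.001, 0.001]
force: [0.6, -0.1, -1.1]
finger_gap: 0.0246
grasp_force: 49.2
```

Call:
{"name": "drive_tool", "arguments": {
  "targets": [
    {"grip": 0.0,"dp": [0,0,-1],"delta_rot": [0,0,0]},
    {"grip": 0.0,"dp": [0,0,-1],"delta_rot": [0,0,0]},
    {"grip": 0.0,"dp": [0,0,-1],"delta_rot": [0,0,0]},
    {"grip": 0.0,"dp": [0,0,-1],"delta_rot": [0,0,0]},
    {"grip": 0.0,"dp": [0,0,-0.6],"delta_rot": [0,0,0]},
    {"grip": 0.0,"dp": [0,0,0],"delta_rot": [0,0,0]},
    {"grip": 0.0,"dp": [0,0,0],"delta_rot": [0,0,0]},
    {"grip": 0.0,"dp": [0,0,0],"delta_rot": [0,0,0]}
  ]
}}

```text
time: 4.1
eef_pos: [0.462, 0.0951, 0.0497]
tool_rot: [0.604, 0.797, 0.0, 0.0]
force: [-0.1, 0.3, -1.4]
finger_gap: 0.0247
grasp_force: 49.1
```

```bash
python3 - <<'E'
from h import *
im=np.hstack([manip.get_image("side")[120:260,160:320],manip.get_image("top")[195:335,180:340]])
cv2.imwrite("pics/s1.png",cv2.resize(im[:,:,::-1],None,fx=2.5,fy=2.5,interpolation=2))
E
```

```text
(no output)
```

View pics/s1.png

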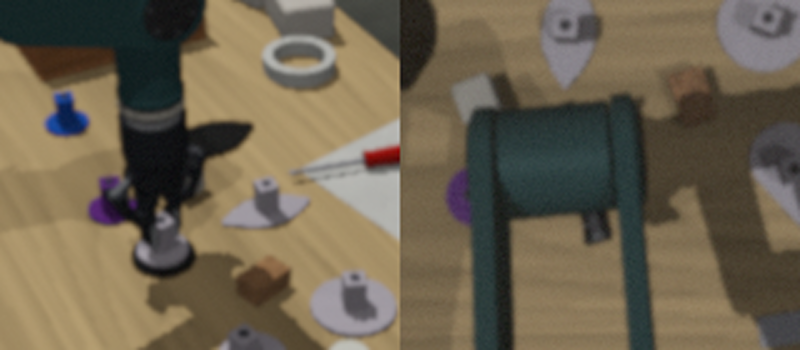

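The disc is held level just above the small pad, at (160,250) in the crop. I set it down.

Call:
{"name": "drive_tool", "arguments": {
  "targets": [
    {"grip": 0.0,"dp": [0,0,-0.4],"delta_rot": [0,0,0]},
    {"grip": 0.0,"dp": [0,0,-0.4],"delta_rot": [0,0,0]},
    {"grip": 0.0,"dp": [0,0,0],"delta_rot": [0,0,0]},
    {"grip": 0.0,"dp": [0,0,0],"delta_rot": [0,0,0]},
    {"grip": 0.65,"dp": [0,0,0],"delta_rot": [0,0,0]},
    {"grip": 0.65,"dp": [0,0,0],"delta_rot": [0,0,0]},
    {"grip": 0.65,"dp": [0,0,0],"delta_rot": [0,0,0]},
    {"grip": 0.65,"dp": [0,0,0],"delta_rot": [0,0,0]}
  ]
}}

```text
time: 4.87
eef_pos: [0.4614, 0.0946, 0.041]
tool_rot: [0.605, 0.797, -0.0, -0.0]
force: [-1.1, 0.6, 0.5]
finger_gap: 0.0555
grasp_force: 0.0
```

Call:
{"name": "drive_tool", "arguments": {
  "targets": [
    {"grip": 0.65,"dp": [0,0,1],"delta_rot": [0,0,0]},
    {"grip": 0.65,"dp": [0,0,2],"delta_rot": [0,0,0]},
    {"grip": 0.65,"dp": [0,0,2],"delta_rot": [0,0,0]},
    {"grip": 0.65,"dp": [1,0,2],"delta_rot": [0,0,-3]},
    {"grip": 0.65,"dp": [3,0.5,0],"delta_rot": [0,0,-5]},
    {"grip": 0.65,"dp": [3.5,0.5,0],"delta_rot": [0,0,-5]},
    {"grip": 0.65,"dp": [3.5,0.5,0],"delta_rot": [0,0,-5]},
    {"grip": 0.65,"dp": [3.5,0.4,0],"delta_rot": [0,0,-0.5]}
  ]
}}

```text
time: 5.53
eef_pos: [0.6082, 0.114, 0.1123]
tool_rot: [0.726, 0.688, 0.001, 0.0]
force: [1.2, -0.5, 0.2]
finger_gap: 0.0555
grasp_force: 0.0
```

Call:
{"name": "drive_tool", "arguments": {
  "targets": [
    {"grip": 0.65,"dp": [0.1,0.1,-1.6],"delta_rot": [0,0,0]},
    {"grip": 0.65,"dp": [0,0,-1.6],"delta_rot": [0,0,0]},
    {"grip": 0.65,"dp": [0,0,-1.6],"delta_rot": [0,0,0]},
    {"grip": 0.65,"dp": [0,0,-1.6],"delta_rot": [0,0,0]},
    {"grip": 0.65,"dp": [0,0,-1.2],"delta_rot": [0,0,0]},
    {"grip": 0.65,"dp": [0,0,0],"delta_rot": [0,0,0]},
    {"grip": 0.0,"dp": [0,0,0],"delta_rot": [0,0,0]},
    {"grip": 0.0,"dp": [0,0,0],"delta_rot": [0,0,0]}
  ]
}}

```text
time: 6.2
eef_pos: [0.6083, 0.1147, 0.0366]
tool_rot: [0.725, 0.689, 0.001, 0.001]
force: [-0.1, -0.3, 0.8]
finger_gap: 0.0323
grasp_force: 0.0
```

Call:
{"name": "drive_tool", "arguments": {
  "targets": [
    {"grip": 0.0,"dp": [0,0,0],"delta_rot": [0,0,0]},
    {"grip": 0.0,"dp": [0,0,0],"delta_rot": [0,0,0]},
    {"grip": 0.0,"dp": [0,0,0],"delta_rot": [0,0,0]},
    {"grip": 0.0,"dp": [0,0,0],"delta_rot": [0,0,0]},
    {"grip": 0.0,"dp": [0,0,1],"delta_rot": [0,0,0]},
    {"grip": 0.0,"dp": [0,0,1],"delta_rot": [0,0,0]},
    {"grip": 0.0,"dp": [0,0,2],"delta_rot": [0,0,0]},
    {"grip": 0.0,"dp": [0,0,2],"delta_rot": [0,0,0]}
  ]
}}

```text
time: 6.87
eef_pos: [0.6065, 0.1145, 0.0951]
tool_rot: [0.725, 0.689, -0.001, -0.001]
force: [0.4, -0.3, -1.5]
finger_gap: 0.0245
grasp_force: 49.2
```

Call:
{"name": "drive_tool", "arguments": {
  "targets": [
    {"grip": 0.0,"dp": [0,1,1],"delta_rot": [0,0,1]},
    {"grip": 0.0,"dp": [0,2.5,0],"delta_rot": [0,0,1]},
    {"grip": 0.0,"dp": [0.2,3,0],"delta_rot": [0,0,1]},
    {"grip": 0.0,"dp": [0.2,3,0],"delta_rot": [0,0,1]},
    {"grip": 0.0,"dp": [0.2,3,0],"delta_rot": [0,0,1]},
    {"grip": 0.0,"dp": [0,2.5,0],"delta_rot": [0,0,1]},
    {"grip": 0.0,"dp": [0,1.5,-1],"delta_rot": [0,0,1]},
    {"grip": 0.0,"dp": [0,0.5,-1],"delta_rot": [0,0,1]}
  ]
}}

```text
time: 7.53
eef_pos: [0.6133, 0.2879, 0.0852]
tool_rot: [0.673, 0.74, 0.001, 0.0]
force: [0.1, -1.2, -1.3]
finger_gap: 0.0242
grasp_force: 49.3
```

Call:
{"name": "drive_tool", "arguments": {
  "targets": [
    {"grip": 0.0,"dp": [0,0,-1],"delta_rot": [0,0,0]},
    {"grip": 0.0,"dp": [0,0,-1],"delta_rot": [0,0,0]},
    {"grip": 0.0,"dp": [0,0,-1],"delta_rot": [0,0,0]},
    {"grip": 0.0,"dp": [0,0,-0.6],"delta_rot": [0,0,0]},
    {"grip": 0.0,"dp": [0,0,-0.4],"delta_rot": [0,0,0]},
    {"grip": 0.0,"dp": [0,0,-0.4],"delta_rot": [0,0,0]},
    {"grip": 0.0,"dp": [0,0,0],"delta_rot": [0,0,0]},
    {"grip": 0.0,"dp": [0,0,0],"delta_rot": [0,0,0]}
  ]
}}

```text
time: 8.2
eef_pos: [0.6141, 0.2837, 0.0432]
tool_rot: [0.675, 0.738, 0.0, 0.001]
force: [-2.4, -3.3, 5.9]
finger_gap: 0.0241
grasp_force: 50.1
```

Call:
{"name": "drive_tool", "arguments": {
  "targets": [
    {"grip": 0.65,"dp": [0,0,0],"delta_rot": [0,0,0]},
    {"grip": 0.65,"dp": [0,0,0],"delta_rot": [0,0,0]},
    {"grip": 0.65,"dp": [0,0,0],"delta_rot": [0,0,0]},
    {"grip": 0.65,"dp": [0,0,0],"delta_rot": [0,0,0]},
    {"grip": 0.65,"dp": [0,0,1],"delta_rot": [0,0,0]},
    {"grip": 0.65,"dp": [0,0,2],"delta_rot": [0,0,0]},
    {"grip": 0.65,"dp": [0,0,2],"delta_rot": [0,0,0]},
    {"grip": 0.65,"dp": [0,0,2],"delta_rot": [0,0,0]}
  ]
}}

```text
time: 8.87
eef_pos: [0.6135, 0.2847, 0.1124]
tool_rot: [0.675, 0.738, -0.0, -0.0]
force: [-0.3, 0.1, 0.3]
finger_gap: 0.0555
grasp_force: 0.0
```

Call:
{"name": "drive_tool", "arguments": {
  "targets": [
    {"grip": 0.65,"dp": [0,-2,0],"delta_rot": [0,0,-3.5]},
    {"grip": 0.65,"dp": [0,-4,0],"delta_rot": [0,0,-3.5]},
    {"grip": 0.65,"dp": [0,-4,0],"delta_rot": [0,0,-3.5]},
    {"grip": 0.65,"dp": [0,-4,0],"delta_rot": [0,0,-3.5]},
    {"grip": 0.65,"dp": [0,-4,0],"delta_rot": [0,0,-3.5]},
    {"grip": 0.65,"dp": [0,-4,0],"delta_rot": [0,0,-3.5]},
    {"grip": 0.65,"dp": [0,-4,0],"delta_rot": [0,0,-3.5]},
    {"grip": 0.65,"dp": [0,-4,0],"delta_rot": [0,0,-3.5]}
  ]
}}

```text
time: 9.53
eef_pos: [0.6136, -0.0171, 0.1124]
tool_rot: [0.834, 0.552, 0.001, 0.0]
force: [1.0, 0.4, -0.1]
finger_gap: 0.0557
grasp_force: 0.0
```

Call:
{"name": "drive_tool", "arguments": {
  "targets": [
    {"grip": 0.65,"dp": [0,-3,0],"delta_rot": [0,0,0]},
    {"grip": 0.65,"dp": [0,-2.5,0],"delta_rot": [0,0,0]},
    {"grip": 0.65,"dp": [-0.2,-1.5,0],"delta_rot": [0,0,0]},
    {"grip": 0.65,"dp": [0,0,-1],"delta_rot": [0,0,0]},
    {"grip": 0.65,"dp": [0,0,-1],"delta_rot": [0,0,0]},
    {"grip": 0.65,"dp": [0,0,0],"delta_rot": [0,0,0]},
    {"grip": 0.65,"dp": [0,0,0],"delta_rot": [0,0,0]},
    {"grip": 0.65,"dp": [0,0,0],"delta_rot": [0,0,0]}
  ]
}}

```text
time: 10.2
eef_pos: [0.6114, -0.0836, 0.0908]
tool_rot: [0.833, 0.554, -0.0, -0.001]
force: [0.2, 0.3, -0.3]
finger_gap: 0.0554
grasp_force: 0.0
```

Call:
{"name": "drive_tool", "arguments": {
  "targets": [
    {"grip": 0.65,"dp": [0,0,-1.2],"delta_rot": [0,0,0]},
    {"grip": 0.65,"dp": [0,0,-1.2],"delta_rot": [0,0,0]},
    {"grip": 0.65,"dp": [0,0,-1.2],"delta_rot": [0,0,0]},
    {"grip": 0.65,"dp": [0,0,-1.2],"delta_rot": [0,0,0]},
    {"grip": 0.65,"dp": [0,0,-0.8],"delta_rot": [0,0,0]},
    {"grip": 0.65,"dp": [0,0,0],"delta_rot": [0,0,0]},
    {"grip": 0.0,"dp": [0,0,0],"delta_rot": [0,0,0]},
    {"grip": 0.0,"dp": [0,0,0],"delta_rot": [0,0,0]}
  ]
}}

```text
time: 10.87
eef_pos: [0.612, -0.0855, 0.0357]
tool_rot: [0.833, 0.553, 0.0, 0.0]
force: [-0.5, 0.2, -0.2]
finger_gap: 0.0324
grasp_force: 0.0
```

Call:
{"name": "drive_tool", "arguments": {
  "targets": [
    {"grip": 0.0,"dp": [0,0,0],"delta_rot": [0,0,0]},
    {"grip": 0.0,"dp": [0,0,0],"delta_rot": [0,0,0]},
    {"grip": 0.0,"dp": [0,0,0],"delta_rot": [0,0,0]},
    {"grip": 0.0,"dp": [0,0,0],"delta_rot": [0,0,0]},
    {"grip": 0.0,"dp": [0,0,1],"delta_rot": [0,0,0]},
    {"grip": 0.0,"dp": [0,0,2],"delta_rot": [0,0,0]},
    {"grip": 0.0,"dp": [0,0,3],"delta_rot": [0,0,0]},
    {"grip": 0.0,"dp": [0,0,3],"delta_rot": [0,0,0]}
  ]
}}

```text
time: 11.53
eef_pos: [0.6102, -0.085, 0.1249]
tool_rot: [0.833, 0.553, -0.001, -0.002]
force: [0.5, -1.2, -1.7]
finger_gap: 0.0244
grasp_force: 49.5
```

Call:
{"name": "drive_tool", "arguments": {
  "targets": [
    {"grip": 0.0,"dp": [-1,-1.3,0],"delta_rot": [0,0,0]},
    {"grip": 0.0,"dp": [-2,-2.6,0],"delta_rot": [0,0,0]},
    {"grip": 0.0,"dp": [-2.5,-3.3,0],"delta_rot": [0,0,0]},
    {"grip": 0.0,"dp": [-2.5,-3.3,0],"delta_rot": [0,0,0]},
    {"grip": 0.0,"dp": [-2.5,-3.3,0],"delta_rot": [0,0,0]},
    {"grip": 0.0,"dp": [-2.5,-3.3,0],"delta_rot": [0,0,0]},
    {"grip": 0.0,"dp": [-2,-2.6,0],"delta_rot": [0,0,0]},
    {"grip": 0.0,"dp": [-1,-1.4,-1],"delta_rot": [0,0,0]}
  ]
}}

```text
time: 12.2
eef_pos: [0.4492, -0.3, 0.117]
tool_rot: [0.834, 0.551, -0.001, 0.002]
force: [-0.1, 0.1, -1.2]
finger_gap: 0.0243
grasp_force: 49.6
```

Call:
{"name": "drive_tool", "arguments": {
  "targets": [
    {"grip": 0.0,"dp": [0,0,-1.4],"delta_rot": [0,0,0]},
    {"grip": 0.0,"dp": [0,0,-1.4],"delta_rot": [0,0,0]},
    {"grip": 0.0,"dp": [0,0,-1.4],"delta_rot": [0,0,0]},
    {"grip": 0.0,"dp": [0,0,-1.4],"delta_rot": [0,0,0]},
    {"grip": 0.0,"dp": [0,0,-1],"delta_rot": [0,0,0]},
    {"grip": 0.0,"dp": [0,0,-0.4],"delta_rot": [0,0,0]},
    {"grip": 0.0,"dp": [0,0,-0.3],"delta_rot": [0,0,0]},
    {"grip": 0.0,"dp": [0,0,0],"delta_rot": [0,0,0]}
  ]
}}

```text
time: 12.87
eef_pos: [0.4513, -0.2963, 0.0429]
tool_rot: [0.833, 0.553, -0.0, -0.0]
force: [0.2, -0.7, -0.9]
finger_gap: 0.0241
grasp_force: 49.5
```

Call:
{"name": "drive_tool", "arguments": {
  "targets": [
    {"grip": 0.0,"dp": [0,0,0],"delta_rot": [0,0,0]},
    {"grip": 0.65,"dp": [0,0,0],"delta_rot": [0,0,0]},
    {"grip": 0.65,"dp": [0,0,0],"delta_rot": [0,0,0]},
    {"grip": 0.65,"dp": [0,0,0],"delta_rot": [0,0,0]},
    {"grip": 0.65,"dp": [0,0,0],"delta_rot": [0,0,0]},
    {"grip": 0.65,"dp": [0,0,1],"delta_rot": [0,0,0]},
    {"grip": 0.65,"dp": [0,0,3],"delta_rot": [0,0,0]},
    {"grip": 0.65,"dp": [0,0,3],"delta_rot": [0,0,0]}
  ]
}}

```text
time: 13.53
eef_pos: [0.4506, -0.2955, 0.112]
tool_rot: [0.833, 0.553, -0.001, -0.002]
force: [0.0, -0.3, 0.6]
finger_gap: 0.0556
grasp_force: 0.0
```

Call:
{"name": "drive_tool", "arguments": {
  "targets": [
    {"grip": 0.65,"dp": [0,1.5,0],"delta_rot": [0,0,5]},
    {"grip": 0.65,"dp": [0.2,3,0],"delta_rot": [0,0,5]},
    {"grip": 0.65,"dp": [0.2,3.5,0],"delta_rot": [0,0,5]},
    {"grip": 0.65,"dp": [0.2,3.5,0],"delta_rot": [0,0,5]},
    {"grip": 0.65,"dp": [0.2,3,0],"delta_rot": [0,0,5]},
    {"grip": 0.65,"dp": [0.2,2.5,0],"delta_rot": [0,0,5]},
    {"grip": 0.65,"dp": [0.2,1.5,0],"delta_rot": [0,0,5]},
    {"grip": 0.65,"dp": [0,0.5,-1],"delta_rot": [0,0,3]}
  ]
}}

```text
time: 14.2
eef_pos: [0.4654, -0.1045, 0.1054]
tool_rot: [0.605, 0.796, 0.001, 0.003]
force: [1.9, 0.1, -0.4]
finger_gap: 0.0558
grasp_force: 0.0
```

Call:
{"name": "drive_tool", "arguments": {
  "targets": [
    {"grip": 0.65,"dp": [0,0,-1.4],"delta_rot": [0,0,0]},
    {"grip": 0.65,"dp": [0,0,-1.4],"delta_rot": [0,0,0]},
    {"grip": 0.65,"dp": [0,0,-1.4],"delta_rot": [0,0,0]},
    {"grip": 0.65,"dp": [0,0,-1.4],"delta_rot": [0,0,0]},
    {"grip": 0.65,"dp": [0,0,-1.1],"delta_rot": [0,0,0]},
    {"grip": 0.65,"dp": [0,0,0],"delta_rot": [0,0,0]},
    {"grip": 0.0,"dp": [0,0,0],"delta_rot": [0,0,0]},
    {"grip": 0.0,"dp": [0,0,0],"delta_rot": [0,0,0]}
  ]
}}

```text
time: 14.87
eef_pos: [0.4643, -0.1067, 0.0363]
tool_rot: [0.608, 0.794, 0.0, 0.001]
force: [-0.5, -0.7, 0.5]
finger_gap: 0.0322
grasp_force: 0.0
```

Call:
{"name": "drive_tool", "arguments": {
  "targets": [
    {"grip": 0.0,"dp": [0,0,0],"delta_rot": [0,0,0]},
    {"grip": 0.0,"dp": [0,0,0],"delta_rot": [0,0,0]},
    {"grip": 0.0,"dp": [0,0,0],"delta_rot": [0,0,0]},
    {"grip": 0.0,"dp": [0,0,0],"delta_rot": [0,0,0]},
    {"grip": 0.0,"dp": [0,0,1],"delta_rot": [0,0,0]},
    {"grip": 0.0,"dp": [0,0,2],"delta_rot": [0,0,0]},
    {"grip": 0.0,"dp": [0,0,3],"delta_rot": [0,0,0]},
    {"grip": 0.0,"dp": [0,0,3],"delta_rot": [0,0,0]}
  ]
}}

```text
time: 15.53
eef_pos: [0.462, -0.1058, 0.1251]
tool_rot: [0.608, 0.794, -0.001, -0.002]
force: [0.7, -0.1, -0.7]
finger_gap: 0.0244
grasp_force: 49.2
```

Call:
{"name": "drive_tool", "arguments": {
  "targets": [
    {"grip": 0.0,"dp": [0.5,-1,2],"delta_rot": [0,0,-1]},
    {"grip": 0.0,"dp": [2,-2.4,0],"delta_rot": [0,0,-1.2]},
    {"grip": 0.0,"dp": [2.5,-3,0],"delta_rot": [0,0,-1.2]},
    {"grip": 0.0,"dp": [2.5,-3,0],"delta_rot": [0,0,-1.2]},
    {"grip": 0.0,"dp": [2.5,-3,0],"delta_rot": [0,0,-1.2]},
    {"grip": 0.0,"dp": [2.5,-3,0],"delta_rot": [0,0,-1.2]},
    {"grip": 0.0,"dp": [2,-2,0],"delta_rot": [0,0,-1.2]},
    {"grip": 0.0,"dp": [1.2,-1,-1],"delta_rot": [0,0,-1.1]}
  ]
}}

```text
time: 16.2
eef_pos: [0.6225, -0.2938, 0.1367]
tool_rot: [0.672, 0.741, 0.0, 0.002]
force: [0.7, -0.1, -0.9]
finger_gap: 0.0242
grasp_force: 49.4
```

Call:
{"name": "drive_tool", "arguments": {
  "targets": [
    {"grip": 0.0,"dp": [0,0,-2],"delta_rot": [0,0,0]},
    {"grip": 0.0,"dp": [0,0,-2],"delta_rot": [0,0,0]},
    {"grip": 0.0,"dp": [0,0,-2],"delta_rot": [0,0,0]},
    {"grip": 0.0,"dp": [0,0,-1.4],"delta_rot": [0,0,0]},
    {"grip": 0.0,"dp": [0,0,-1],"delta_rot": [0,0,0]},
    {"grip": 0.0,"dp": [0,0,-0.4],"delta_rot": [0,0,0]},
    {"grip": 0.0,"dp": [0,0,-0.4],"delta_rot": [0,0,0]},
    {"grip": 0.0,"dp": [0,0,0],"delta_rot": [0,0,0]}
  ]
}}

```text
time: 16.87
eef_pos: [0.6208, -0.2904, 0.0437]
tool_rot: [0.67, 0.742, 0.0, 0.0]
force: [-0.2, 0.4, -1.1]
finger_gap: 0.0244
grasp_force: 49.4
```

Call:
{"name": "drive_tool", "arguments": {
  "targets": [
    {"grip": 0.0,"dp": [0,0,0],"delta_rot": [0,0,0]},
    {"grip": 0.65,"dp": [0,0,0],"delta_rot": [0,0,0]},
    {"grip": 0.65,"dp": [0,0,0],"delta_rot": [0,0,0]},
    {"grip": 0.65,"dp": [0,0,0],"delta_rot": [0,0,0]},
    {"grip": 0.65,"dp": [0,0,0],"delta_rot": [0,0,0]},
    {"grip": 0.65,"dp": [0,0,1],"delta_rot": [0,0,0]},
    {"grip": 0.65,"dp": [0,0,3],"delta_rot": [0,0,0]},
    {"grip": 0.65,"dp": [0,0,3],"delta_rot": [0,0,0]}
  ]
}}

```text
time: 17.53
eef_pos: [0.6194, -0.2897, 0.1124]
tool_rot: [0.67, 0.742, -0.0, -0.002]
force: [0.3, -0.9, 0.6]
finger_gap: 0.0555
grasp_force: 0.0
```

Call:
{"name": "drive_tool", "arguments": {
  "targets": [
    {"grip": 0.65,"dp": [-1,0,3],"delta_rot": [0,0,0]},
    {"grip": 0.65,"dp": [-3,0,2],"delta_rot": [0,0,0]},
    {"grip": 0.65,"dp": [-3.5,0,1],"delta_rot": [0,0,0]},
    {"grip": 0.65,"dp": [-3.5,0,1],"delta_rot": [0,0,0]},
    {"grip": 0.65,"dp": [-3.5,0,1],"delta_rot": [0,0,0]},
    {"grip": 0.65,"dp": [-3.5,0,1],"delta_rot": [0,0,0]},
    {"grip": 0.65,"dp": [-3,0,1],"delta_rot": [0,0,0]},
    {"grip": 0.65,"dp": [-2,0,0],"delta_rot": [0,0,0]}
  ]
}}

```text
time: 18.2
eef_pos: [0.3889, -0.2909, 0.2171]
tool_rot: [0.671, 0.742, -0.0, 0.003]
force: [-0.5, -1.2, 0.4]
finger_gap: 0.0554
grasp_force: 0.0
```

Call:
{"name": "drive_tool", "arguments": {
  "targets": [
    {"grip": 0.65,"dp": [-1,-3.5,0],"delta_rot": [0,0,0]},
    {"grip": 0.65,"dp": [-1,-3.5,0],"delta_rot": [0,0,0]},
    {"grip": 0.65,"dp": [-1,-3.5,0],"delta_rot": [0,0,0]},
    {"grip": 0.65,"dp": [-1,-3.5,0],"delta_rot": [0,0,0]},
    {"grip": 0.65,"dp": [-1,-3,0],"delta_rot": [0,0,0]},
    {"grip": 0.65,"dp": [-1,-2,0],"delta_rot": [0,0,0]},
    {"grip": 0.65,"dp": [0,0,0],"delta_rot": [0,0,0]},
    {"grip": 0.65,"dp": [0,0,0],"delta_rot": [0,0,0]}
  ]
}}

```text
time: 18.87
eef_pos: [0.3299, -0.4812, 0.2138]
tool_rot: [0.671, 0.741, 0.0, 0.0]
force: [0.4, -0.3, -0.3]
finger_gap: 0.0558
grasp_force: 0.0
```

```bash
python3 - <<'E'
from h import *
for n in("top","side"): cv2.imwrite(f"pics/{n}9.png",cv2.resize(manip.get_image(n)[:,:,::-1],None,fx=1.4,fy=1.4,interpolation=2)); 
E
```

```text
(no output)
```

View pics/top9.png

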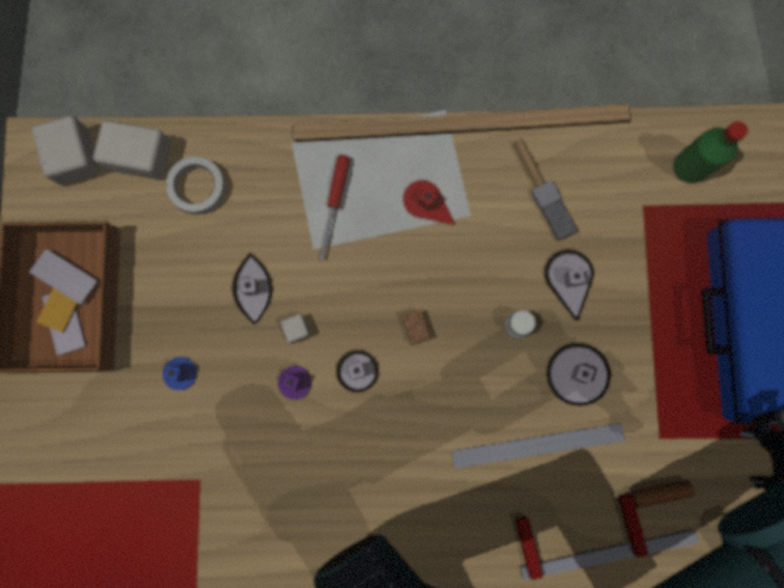

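View pics/side9.png

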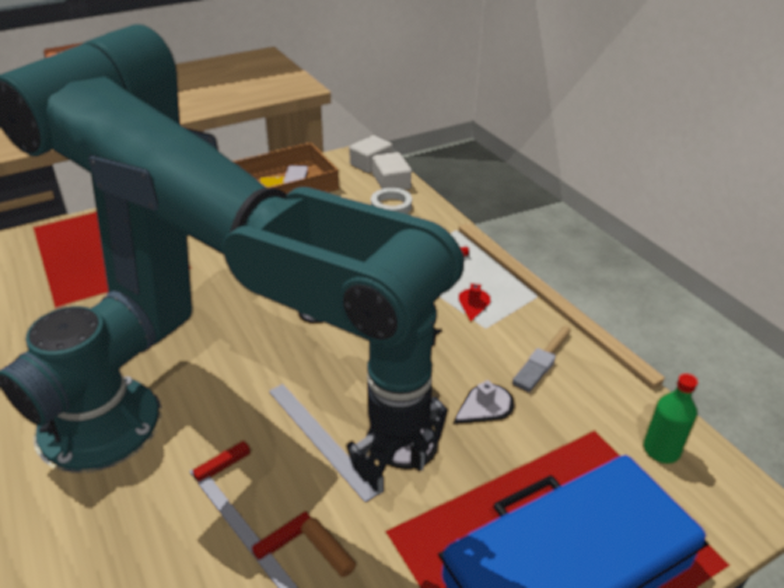

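The top view shows all four pieces on their pads with even borders, at (252,288), (357,370), (579,374) and (570,280). One numeric check of the piece centres comes before handing in.

```bash
python3 - <<'E'
from h import *
im=manip.get_image("top"); al,_=masks(im); hsv=cv2.cvtColor(im,cv2.COLOR_RGB2HSV)
al=((hsv[...,1]<70)&(hsv[...,2]>65)).astype(np.uint8)*255
for nm,o,a in [("big",(.4518,-.2956),0),("small",(.4618,.0951),0),("leaf",(.6141,.2853),-175.3),("drop",(.6213,-.290),-174.2)]:
    px=proj("top",[[o[0]-.018,o[1],.011]])[0]; s=shape(blob(al,tuple(map(float,px))),.011)
    print(nm,np.round((s["c"]-o)*1e3,1),round(s["ang"]-a,1),np.round(s["ext"]*1e3,1))
E
```

```text
big [-1.6  0.6] 104.3 [-47.8  48.4 -48.4  48.9]
small [-0.6 -0.4] 8.9 [-31.6  31.9 -28.9  30.8]
leaf [-2.9 -2. ] 0.4 [-58.8  60.2 -28.9  27.2]
drop [-2.3 -0.2] 1.0 [-49.   64.2 -37.5  37.5]
```

All four are within 4 mm and 1° of their pads, well inside tolerance.

```bash
python3 -c "
from station import manip
print(manip.hand_in())"
```

```text
the job is handed in; nothing more can be done
None
```

All four pieces are on their own pads, block up, with centres within about 4 mm and leaf and teardrop angles within about 1° by the last top-view measurement; the job was handed in at about 19 s, and no verdict was returned.

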